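# Proof-pull the glued handle of a ceramic drawer front

### The arm

A 7-joint arm with a two-finger parallel gripper is mounted at the origin on the work surface. World frame = base frame: x ahead of the robot, y to its left, z up, the work surface at z = 0. Lengths are in m, angles in rad, forces in N, time in s.
With the tool pointing down it reaches from about 0.4 to 0.85 m from the base axis. Payload 6.9 kg.
Tool frame: the origin (TCP) lies on the front face of the gripper's body, between the roots of the fingers; the fingertips stand 73 mm ahead of it and the grasp point (between the pads) lies 54 mm ahead of it (manip.tip_reach is the distance from the TCP to the fingertips, in m); x points along the fingers, z is the direction in which the jaws open and shut, and the axes are right-handed (so a half turn about x gives the same grasp; the last joint's range is limited). The gripper opens to 85 mm and grips with 20 to 120 N. Pads are 22 mm wide; open, the fingers measure 114 mm over their backs; the gripper's body (76 mm by 85 mm) begins 54 mm behind the grasp point. The pads swing forward as they close: fully open they stand 13 mm farther back than shut.
Start: joints at [1.228, 0.507, -0.238, 1.5, 0.126, 1.149, -0.155], TCP at [0.271, -0.563, 0.304] pointing down, gripper open.
Joint ranges: [-3.08, 3.08], [-0.24, 2.05], [-1.43, 1.35], [0, 2.5], [-1.52, 4.66], [0.17, 1.96], [-2.89, 2.89]. Speed limits (rad/s): [2.39, 2.39, 3.14, 3.14, 3.14, 3.14, 3.14].

### API

Orientations are given as a unit quaternion [x, y, z, w].
In Python, from rig import manip gives the robot as it stands. Calls block until the motion is done:
- manip.move_ptp(position, orientation): joint-space move of the TCP to a pose.
- manip.move_straight(position, rot=None, max_speed=0.15): straight line of the TCP; rot=None keeps the orientation; max_speed is the mean speed in m/s.
- manip.goto_joints(angles): joint-space move.
- manip.gripper_to(opening, strength=None): opening from 0.0 (shut) to 1.0 (fully open); strength is the grip in N (None keeps the last); returns when the fingers have stopped.
- manip.hold(seconds).
- manip.solve_ik(position, orientation): joint angles nearest the present ones, or None.
- manip.read_camera(name): name is "scene" or "top"; returns (picture, depth): 420x560x3 uint8, red, green, blue; 420x560 float32, m along the optical axis (not along the pixel's ray), 0 where there is no reading.
- manip.camera_info(name): a dict with "intrinsics" (3x3 intrinsics, pixels), "dist_coeffs" ([k1, k2, p1, p2, k3] as OpenCV has them; the pictures are not rectified), "world_to_cam" (4x4, takes a point from world to camera coordinates). Camera axes: x right, y down, z forward; pixel columns grow to the right and rows downward; lengths in m; the calibration is good to about 2 mm. A picture is of the moment at which its call begins. camera_info takes no time and is no camera call.
A pose or a line that the arm cannot do raises manip.IKError and nothing moves.
- manip.job_done(): hands the job in, once; it reports no verdict.
Readings, each from a call of its own:
- manip.current_clock(): time.
- manip.current_joint_pos(): joint angles.
- manip.current_joint_vel(): joint speeds.
- manip.current_joint_torque(): joint torques, N m.
- manip.current_position(): TCP position.
- manip.current_eef_rot(): TCP orientation.
- manip.current_wrist_force(): force on the tool from outside, world axes, zero at the start.
- manip.current_moment(): the same for the moment, N m.
- manip.current_finger_gap(): opening from 0.0 (shut) to 1.0 (fully open).
Only numpy, scipy, OpenCV 4.12 (cv2) and the standard library are available. Lean on these libraries where they do the work, as an engineer would, in place of code of your own. Each camera call takes 0.05 s, during which the arm holds its last target.

### The job

Prove that the glued-on handle of the ceramic drawer front holds: by its handle, slide the piece down the sloping bed of the pull tester, under the two lips and fully home against the stop, then pull the handle straight out from the slope until the pointer stands midway between the two marks (12 N) and keep it there for two seconds. Ease it gently back to rest, never pulling well past the upper mark or letting it snap back, then slide the piece out and set it down flat, without dropping it, in the middle of the wooden board. Leave the jar, the tub and the wooden spatula where they are.

Things in the scene. Friction and masses are not known exactly. Their poses are not given: they have to be found in the camera images.
- front: White ceramic drawer front: plate 70 mm (its x) by 100 mm (its y), 10 mm thick, lying on the table, with a glued-on arch handle standing on its middle. Same either way round; about 0.22 kg. Origin: centre of the underside; z up out of the plate.
- front_base (a point): The centre of the underside of the ceramic piece, same axes, 42 mm straight below its grip point.
- front_grip (a point): Centre of the handle's solid top bar, 42 mm above the piece's underside, same axes. Handle: 44 mm long along x, 14 mm thick along y (flat sides, pinch it across y), top at 56 mm above the underside; the bar fills heights 30 to 56 mm, below it is an opening 22 mm long.
- tester: Metal pull tester fixed to the table: base plate 170 x 150 mm, bed sloping at 27 degrees (0.47 rad) with its low end towards the robot. Origin on the table under the seat point, x level, away from the robot. Beside the bed, at the seat's y 67 to 97 mm and up to 52 mm above the bed, stands a white scale plate with two dark marks; the bed's pointer moves along it.
- bed (a point): Seat on the tester's bed, 60 mm above the table: where the centre of the piece's underside comes when fully home. z straight out of the bed (up, leaning to the robot), x up the slope, y level to the left. The piece's x goes along this x. Stop: 12 mm high wall across the low end at x -35 mm. Side walls at y +/-53 mm. The bed ends at x +97 mm.
- lip_mouth (a point): Middle of the mouth of the lips, on the bed surface, 42 mm up the slope from the seat, same axes. Below it two lips reach in from the side walls to y +/-42 mm, 13 to 18 mm above the bed (3 mm over the 10 mm plate); their raised lead-ins, 17 mm long, end here, 22 mm high.
- lay_point (a point): Point on the bed surface, 80 mm up the slope from the seat, same axes. With the piece's underside centred here, handle along the slope, the plate lies on the part that is open above (its upper edge overhangs), between guides 10 mm high that widen up the slope; from here it slides straight down to the seat.
- carriage (a joint): How far the bed (with lips, stop, pointer and seat point) is pulled out along its z, in m: 0 at rest, end stop 0.030. The piece first rises its 3 mm of play, then its lips carry the bed. A spring resists: besides the piece's weight 5.6 N to start, then 0.4 N per mm. Pointer between the marks from 0.011 (10 N) to 0.021 (14 N), midway at 0.016 (12 N).
- board_top (a point): The centre of the top face of the wooden board, 180 mm (its x) by 160 mm (its y), 14 mm thick, fixed flat on the table, on the other side of the tester from where the piece starts. z up.
- jar: Bystander: closed jar, 68 mm wide, 90 mm tall, left of and behind the tester. Origin at the centre of its underside.
- tub: Bystander: open grey plastic tub, 84 mm wide, 75 mm tall, right of and behind the tester. Origin at the centre of its underside.
- rib: Bystander: wooden spatula 180 mm long lying on the table between the robot and the tester. Origin under its middle.
There are look-alikes about, which are no part of the job. Leave any purple or yellow look-alike of the front alone.

How it is judged:
By the outcome, as a careful person would: the job done as asked, in the order asked, and still so for the second after the job is handed in, with the robot touching nothing.
It also fails if it takes over 67 s, if anything falls off the work surface, if the arm or the gripper's body presses on something with over 40 N, if the wrist force passes 120 N, or if a joint passes its speed limit or range.

## Working session

There is one attempt and no reset: what is moved stays moved. The work goes in short steps, each a Python script; the robot and the scene stay as the last script left them, time stands still between calls to the robot, and variables do not carry over. Pictures are saved under pics/ and viewed, and the job is handed in when it is done.

```bash
ls; mkdir -p pics; python3 - <<'E'
from rig import manip
import cv2,numpy as np
for n in("scene","top"):
    p,d=manip.read_camera(n); cv2.imwrite(f"pics/{n}0.png",p[:,:,::-1]); np.savez(f"{n}0.npz",p=p,d=d)
    i=manip.camera_info(n); print(n,i["intrinsics"],i["dist_coeffs"],np.round(i["world_to_cam"],4).tolist())
print(manip.current_clock(),manip.current_position(),manip.current_eef_rot(),manip.current_finger_gap())
E
```

```text
pics
scene [[526.5368312    0.         280.9184979 ]
 [  0.         526.5368312  215.36312223]
 [  0.           0.           1.        ]] [-0.0925734  0.         0.         0.         0.       ] [[0.7311, 0.6822, 0.0007, -0.3268], [0.4316, -0.4617, -0.775, -0.1855], [-0.5284, 0.5669, -0.632, 1.8046], [0.0, 0.0, 0.0, 1.0]]
top [[487.43264141   0.         289.4179231 ]
 [  0.         487.43264141 208.71020524]
 [  0.           0.           1.        ]] [-0.07905653  0.          0.          0.          0.        ] [[0.0092, -0.9999, -0.0041, -0.069], [-0.9869, -0.0084, -0.1609, 0.5242], [0.1608, 0.0056, -0.987, 1.3228], [0.0, 0.0, 0.0, 1.0]]
0.1 [ 0.27097955 -0.56286058  0.30312694] [ 0.37648093  0.59919119 -0.37592436  0.59825822] 0.9974510163992877
```

View pics/scene0.png

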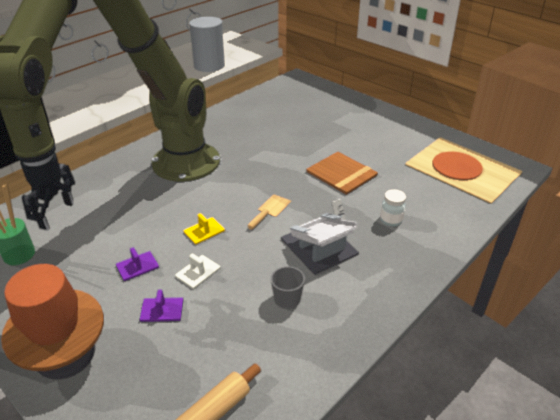

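View pics/top0.png

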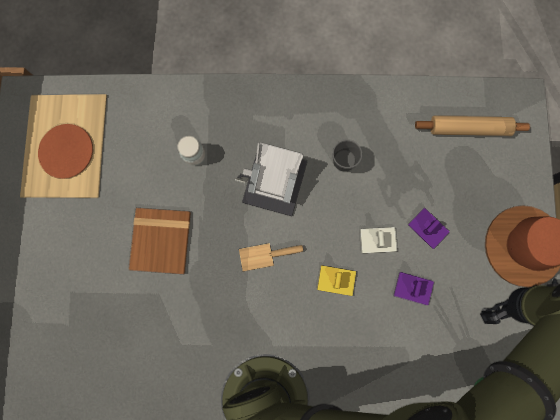

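The white piece at top (379,240), scene (198,270), fits "front". The yellow one at (337,281) and the purple ones at (430,228) and (414,289) are look-alikes. The board is the brown one at top (160,240). The pale board at (65,147) carries a clay disc. I'll confirm with enlarged crops.

```bash
cat > h.py <<'E'
import numpy as np,cv2
from rig import manip
from scipy.spatial.transform import Rotation as R
def cam(n):
    i=manip.camera_info(n); return np.array(i["intrinsics"]),np.array(i["dist_coeffs"]),np.array(i["world_to_cam"])
def rays(n,uv):
    K,D,T=cam(n); uv=np.asarray(uv,float).reshape(-1,1,2)
    q=cv2.undistortPoints(uv,K,D).reshape(-1,2); q=np.c_[q,np.ones(len(q))]
    Rm=T[:3,:3]; return -Rm.T@T[:3,3], q@Rm
def onz(n,uv,z):
    c,r=rays(n,uv); return c+r*((z-c[2])/r[:,2])[:,None]
def proj(n,P):
    K,D,T=cam(n); return cv2.projectPoints(np.asarray(P,float).reshape(-1,1,3),cv2.Rodrigues(T[:3,:3])[0],T[:3,3],K,D)[0].reshape(-1,2)
def cloud(n,d):
    v,u=np.mgrid[:420,:560]; K,D,T=cam(n)
    q=cv2.undistortPoints(np.stack([u,v],-1).reshape(-1,1,2).astype(float),K,D).reshape(-1,2)
    P=np.c_[q,np.ones(len(q))]*d.reshape(-1,1)
    return ((P-T[:3,3])@T[:3,:3]).reshape(420,560,3)
def tri(pts):
    A=np.zeros((3,3));b=np.zeros(3)
    for n,uv in pts:
        c,r=rays(n,[uv]); r=r[0]/np.linalg.norm(r[0]); M=np.eye(3)-np.outer(r,r);A+=M;b+=M@c
    return np.linalg.solve(A,b)
E
python3 - <<'E'
import cv2,numpy as np
a=cv2.imread("pics/top0.png");b=cv2.imread("pics/scene0.png")
def c(im,x,y,w,h,s): return cv2.resize(im[y:y+h,x:x+w],(w*s,h*s),interpolation=cv2.INTER_CUBIC)
cv2.imwrite("pics/c1.png",np.vstack([c(a,230,130,130,95,6)[:,:]]))
cv2.imwrite("pics/c2.png",c(b,260,185,110,90,6))
cv2.imwrite("pics/c3.png",np.vstack([c(a,310,200,160,60,5),c(b,150,240,160,60,5)]))
E
```

```text
(no output)
```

View pics/c1.png

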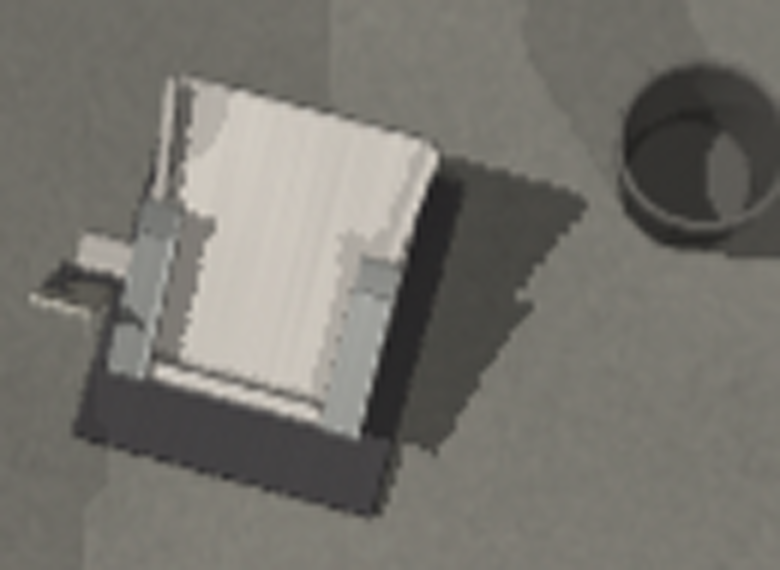

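View pics/c2.png

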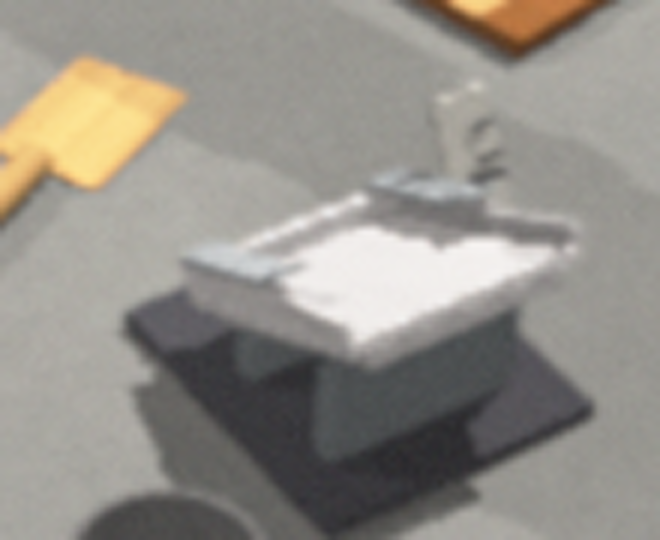

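View pics/c3.png

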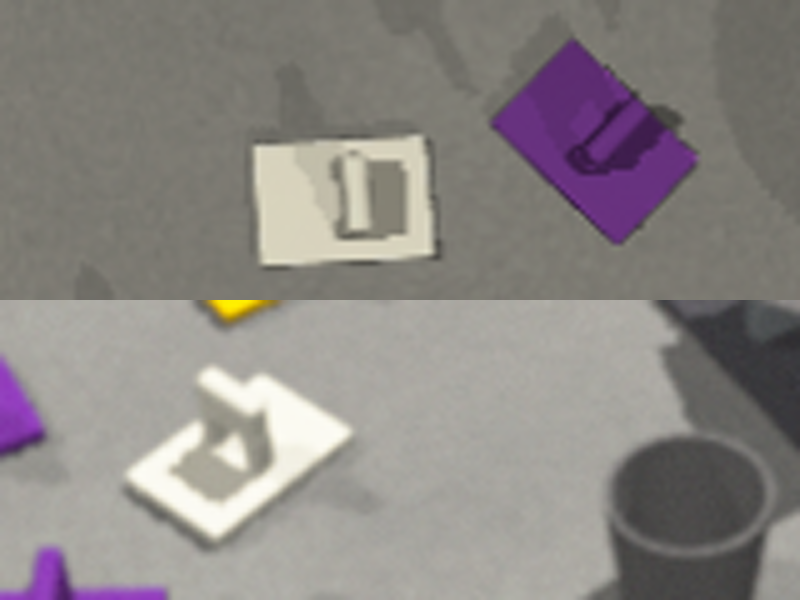

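The crops confirm the white arch-handled plate: top crop rect (250–435,137–265), scene crop (125–350,370–545). The tester's low end and stop face the robot. Next I'll measure.

```bash
cat > m.py <<'E'
from h import *
t=np.load("top0.npz");s=np.load("scene0.npz")
def big(m,roi):
    k=np.zeros_like(m,np.uint8);x,y,w,h=roi;k[y:y+h,x:x+w]=m[y:y+h,x:x+w]
    cs,_=cv2.findContours(k,cv2.RETR_EXTERNAL,cv2.CHAIN_APPROX_NONE); return max(cs,key=cv2.contourArea)
def rect(P):
    (c,(w,h),a)=cv2.minAreaRect(P[:,:2].astype(np.float32)*1000); return np.round(c,1),round(w,1),round(h,1),round(a,2)
for n,D,rf,rb in(("top",t,(350,215,55,50),(115,195,90,90)),("scene",s,(165,245,65,50),(295,145,90,55))):
    h=cv2.cvtColor(D["p"],cv2.COLOR_RGB2HSV).astype(int)
    m=((h[...,2]>(185 if n=="top" else 200))&(h[...,1]<70)).astype(np.uint8)
    c=big(m,rf);print(n,"front",cv2.boundingRect(c),rect(onz(n,c.reshape(-1,2),.01)))
    m=((h[...,1]>90)&(h[...,0]<25)).astype(np.uint8)
    c=big(m,rb);print(n,"board",cv2.boundingRect(c),rect(onz(n,c.reshape(-1,2),.014)))
    C=cloud(n,D["d"]);x,y,w,hh=rf;P=C[y:y+hh,x:x+w].reshape(-1,3);Z=P[:,2]
    print("front z hist",np.histogram(Z,[-.02,-.005,.005,.015,.03,.045,.052,.06,.08])[0])
    Q=P[(Z>.046)&(Z<.065)];print("handle top pts",len(Q),Q.mean(0),np.median(Q[:,2]))
    Q=P[(Z>.006)&(Z<.014)];print("plate",rect(Q))
E
python3 m.py
```

```text
top front (361, 227, 35, 26) (array([ 442.9, -317.2]), 68.0, 96.5, 3.67)
top board (129, 208, 62, 66) (array([435.3, 305.8]), 161.2, 179.0, 86.6)
front z hist [ 124 1749  739   23   14   25   57    5]
handle top pts 84 [ 0.44233682 -0.31796957  0.05425254] 0.054376752141362075
plate (array([ 442.1, -309.6]), 145.5, 141.1, 87.28)
scene front (175, 253, 45, 34) (array([ 429.9, -318.3]), 97.4, 102.1, 4.28)
scene board (307, 152, 71, 42) (array([439.7, 301. ]), 171.7, 185.6, 86.73)
front z hist [  28 2391  627   47   50   35   56    1]
handle top pts 90 [ 0.44625885 -0.31939598  0.05290328] 0.05294725067452494
plate (array([ 437.7, -304.5]), 122.8, 153.1, 39.93)
```

```bash
cat > t.py <<'E'
from h import *
t=np.load("top0.npz");s=np.load("scene0.npz")
A=cloud("top",t["d"])[135:215,232:315].reshape(-1,3);B=cloud("scene",s["d"])[205:275,275:365].reshape(-1,3)
for n,P in(("top",A),("scene",B)):
    P=P[(P[:,2]>.03)&(P[:,2]<.2)]
    # ransac plane of 27deg
    rng=np.random.default_rng(0);best=None
    for _ in range(2000):
        q=P[rng.choice(len(P),3,False)];nn=np.cross(q[1]-q[0],q[2]-q[0]);l=np.linalg.norm(nn)
        if l<1e-6: continue
        nn/=l;nn*=np.sign(nn[2])
        if abs(np.arccos(nn[2])-.47)>.08: continue
        k=abs((P-q[0])@nn)<.002
        if best is None or k.sum()>best.sum(): best=k
    Q=P[best];c=Q.mean(0);_,_,V=np.linalg.svd(Q-c);nn=V[2]*np.sign(V[2,2])
    yaw=np.arctan2(-nn[1],-nn[0])
    print(n,len(P),best.sum(),"c",c,"n",nn,"tilt",np.degrees(np.arccos(nn[2])),"yaw",np.degrees(yaw))
E
python3 t.py
```

```text
top 2419 892 c [ 0.63255397 -0.02652017  0.07598647] n [-0.44531673  0.0993054   0.88984911] tilt 27.1457073293828 yaw -12.571238209620384
scene 1937 616 c [ 0.6332506  -0.02202957  0.0775339 ] n [-0.43312742  0.12016196  0.89328704] tilt 26.71075321106294 yaw -15.50553903616811
```

```bash
cat > t2.py <<'E'
from h import *
t=np.load("top0.npz");s=np.load("scene0.npz")
yaw=np.radians(-14.5)
Rb=(R.from_euler("z",yaw)*R.from_euler("y",-0.47)).as_matrix()
print(Rb)
h=cv2.cvtColor(t["p"],cv2.COLOR_RGB2HSV)
for n,D,sl in(("top",t,np.s_[135:215,232:315]),("scene",s,np.s_[205:275,275:365])):
    C=cloud(n,D["d"])[sl];P=C.reshape(-1,3);P=P[(P[:,2]>.03)&(P[:,2]<.2)]
    L=P@Rb; # local coords w/ origin at world origin
    hist,e=np.histogram(L[:,2],np.arange(L[:,2].min(),L[:,2].max(),.002))
    z0=np.median(L[:,2][abs(L[:,2]-e[hist.argmax()]-.001)<.003]);print(n,"plane",z0)
    K=L[abs(L[:,2]-z0)<.003]
    # edges in y per x-bin
    print("bed y",np.percentile(K[:,1],[1,5,50,95,99]),"x",np.percentile(K[:,0],[1,5,95,99]))
    U=L[L[:,2]>z0+.010]; print("upper n",len(U),"y",np.percentile(U[:,1],[1,5,95,99]),"x",np.percentile(U[:,0],[1,5,95,99]))
    A=L[L[:,2]>z0-.003];print("all y",np.percentile(A[:,1],[.5,2,98,99.5]),"x",np.percentile(A[:,0],[.5,2,98,99.5]))
    # seat x from z=.06: p=Rb@(x,y,z0)
    print("slope seat x (z=.06):",(.06-Rb[2,2]*z0)/Rb[2,0])
E
python3 t2.py
python3 - <<'E'
import sys;sys.path.insert(0,'.')
from h import *
t=np.load("top0.npz")
# base plate dark
p=t["p"].astype(int);g=p.mean(2)
print(p[201:206:2,250:300:8].mean(2))
E
```

```text
[[ 0.86316973  0.25038    -0.43846079]
 [-0.22323087  0.96814764  0.11339367]
 [ 0.45288629  0.          0.89156829]]
top plane -0.2127090309526553
bed y [0.07653999 0.08638947 0.13427089 0.17966658 0.18905865] x [0.51454271 0.52177669 0.64240319 0.64566175]
upper n 610 y [0.07191045 0.07434569 0.219501   0.22733048] x [0.50666569 0.50886473 0.607166   0.63954929]
all y [0.07252115 0.07410972 0.21500986 0.22559315] x [0.50672876 0.50924354 0.6442715  0.64590314]
slope seat x (z=.06): 0.5512302639087254
scene plane -0.21097952189762723
bed y [0.06990472 0.07274807 0.13880921 0.18711405 0.19481802] x [0.50933383 0.51526618 0.64410517 0.64613835]
upper n 359 y [0.06949575 0.07180352 0.22321675 0.22789098] x [0.50376623 0.50826614 0.59577433 0.636964  ]
all y [0.06805697 0.06996604 0.22300538 0.22757816] x [0.50399899 0.50750666 0.64537615 0.64673059]
slope seat x (z=.06): 0.5478254899568734
[[ 68.33333333  67.          67.33333333  67.          79.
   48.          72.        ]
 [ 68.33333333  66.33333333  68.          68.66666667  68.66666667
   67.66666667  71.        ]
 [105.66666667  66.66666667  67.33333333  68.33333333  68.66666667
   67.         118.66666667]]
```

```bash
cat > ov.py <<'E'
from h import *
import sys
yaw=np.radians(float(sys.argv[1]));Lx,Ly,Lz=map(float,sys.argv[2:5])
Rb=(R.from_euler("z",yaw)*R.from_euler("y",-0.47)).as_matrix()
o=Rb@[Lx,Ly,Lz];print("seat",o)
for n,(x,y,w,h),sc in(("top",(232,138,88,88),9),("scene",(275,192,96,66),8)):
    im=np.load(n+"0.npz")["p"][:,:,::-1]
    c=cv2.resize(im[y:y+h,x:x+w],None,fx=sc,fy=sc,interpolation=cv2.INTER_CUBIC)
    def ln(pts,col,cl=False):
        q=proj(n,[o+Rb@np.array(p)/1000 for p in pts]);q=((q-[x,y]+.5)*sc).astype(np.int32)
        cv2.polylines(c,[q],cl,col,1)
    ln([(-35,-53,0),(97,-53,0),(97,53,0),(-35,53,0)],(0,0,255),1)
    for sg in(1,-1): ln([(-35,sg*42,18),(25,sg*42,18),(42,sg*42,22)],(255,0,0))
    ln([(-35,-53,12),(-35,53,12)],(0,160,0))
    ln([(0,67,0),(0,67,52),(0,97,52),(0,97,0)],(255,0,255),1)
    cv2.imwrite(f"pics/ov_{n}_{sys.argv[5]}.png",c[:600,:800])
E
python3 ov.py -14.5 .549 .131 -.2118 a
```

```text
seat [ 0.59954596 -0.01974319  0.05980041]
```

View pics/ov_top_a.png

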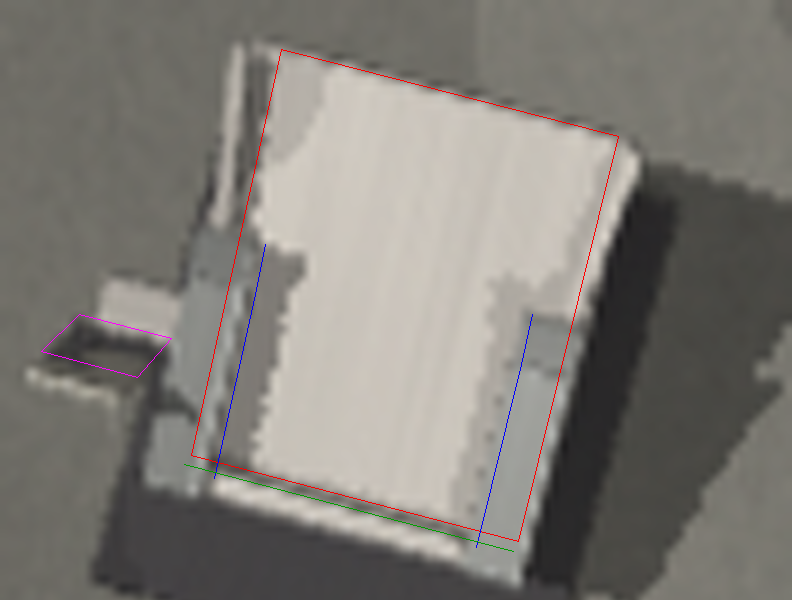

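View pics/ov_scene_a.png

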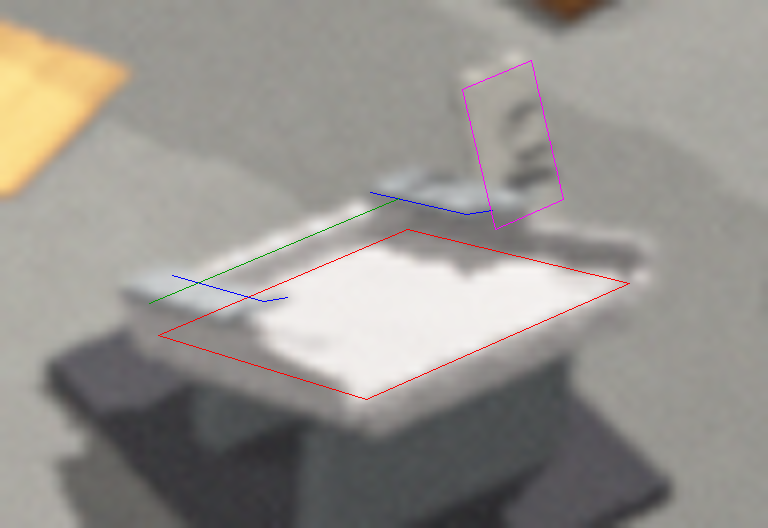

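```bash
python3 ov.py -14.5 .549 .1345 -.2118 b
```

```text
seat [ 0.60042229 -0.01635467  0.05980041]
```

View pics/ov_top_b.png

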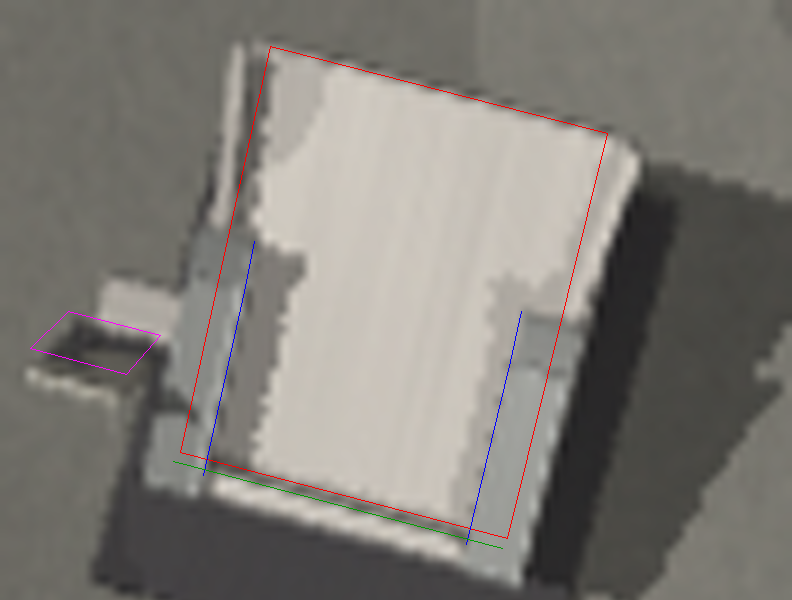

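View pics/ov_scene_b.png

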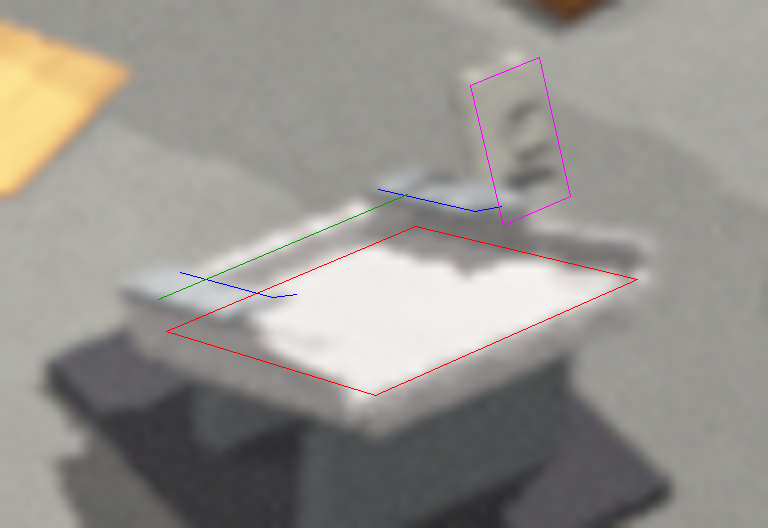

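```bash
cat >> h.py <<'E'
def tool(Rp,s):
    return R.from_matrix(np.c_[-Rp[:,2],-s*Rp[:,0],s*Rp[:,1]])
def tcp(base,Rp,lift=0): # TCP for piece underside centre at base (+lift along piece z)
    return np.asarray(base)+Rp[:,2]*(.042+.054+lift)
YAW=np.radians(-14.5)
Rbed=(R.from_euler("z",YAW)*R.from_euler("y",-0.47)).as_matrix()
SEAT=Rbed@[.549,.1338,-.2118]
def bedp(x,y=0,z=0): return SEAT+Rbed@np.array([x,y,z])
F0=np.array([.4435,-.3178,0]);RF=R.from_euler("z",np.radians(3.8)).as_matrix()
BOARD=np.array([.4365,.304,.014]);RB=R.from_euler("z",np.radians(-3.4)).as_matrix()
E
python3 - <<'E'
import sys;sys.path.insert(0,'.')
from h import *
print(SEAT)
for s in(1,-1):
    for n,b,Rp,l in(("pre",F0,RF,.06),("grasp",F0,RF,0),("lift",F0,RF,.2),("above lay",bedp(.08),Rbed,.06),("lay",bedp(.08),Rbed,0),("seat",bedp(0),Rbed,0),("pull",bedp(0),Rbed,.022),("board",BOARD,RB,0),("boardup",BOARD,RB,.15)):
        q=manip.solve_ik(tcp(b,Rp,l),tool(Rp,s).as_quat())
        print(s,n,None if q is None else np.round(q,2))
E
```

```text
[ 0.60024702 -0.01703237  0.05980041]
1 pre [ 1.12  0.68 -0.87  1.89  0.67  0.89  1.55]
1 grasp [ 1.06  0.75 -0.78  1.94  0.76  0.77  1.47]
1 lift [ 1.2   0.52 -0.98  1.72  0.47  1.16  1.72]
1 above lay [ 0.37  0.45 -0.64  2.02  1.03  0.53  0.29]
1 lay [ 0.3   0.55 -0.55  2.02  1.22  0.47  0.13]
1 seat [-0.04  0.5  -0.11  2.22  1.69  0.22 -0.44]
1 pull [ 0.15  0.47 -0.39  2.23  1.51  0.36 -0.26]
1 board [-0.07  0.78 -0.97  1.97  0.86  0.87 -0.  ]
1 boardup [ 0.07  0.63 -1.19  1.8   0.64  1.16  0.18]
-1 pre [ 0.68  0.55 -0.16  1.9   0.13  0.7  -1.06]
-1 grasp [ 0.66  0.64 -0.13  1.95  0.15  0.56 -1.07]
-1 lift [ 0.72  0.39 -0.2   1.72  0.09  1.04 -1.02]
-1 above lay [-0.17  0.4   0.11  2.03  0.36  0.29 -2.22]
-1 lay [-0.43  0.57  0.55  2.02 -0.83  0.22 -1.06]
-1 seat [-0.09  0.5  -0.04  2.22  1.71  0.19  2.67]
-1 pull [ 0.32  0.51 -0.63  2.22  1.52  0.49  2.88]
-1 board [-0.37  0.63 -0.44  1.97  0.44  0.63 -2.72]
-1 boardup [-0.03  0.54 -0.97  1.81  0.51  1.07 -2.82]
```

```bash
python3 - <<'E'
from h import *
q=tool(RF,1).as_quat()
manip.gripper_to(0.6)
manip.move_ptp(tcp(F0,RF,.10),q)
manip.move_straight(tcp(F0,RF,.0),max_speed=.1)
print(manip.current_clock(),manip.current_position()-tcp(F0,RF),np.round(manip.current_joint_pos(),2),manip.current_wrist_force())
for n in("scene","top"):
    p,d=manip.read_camera(n); cv2.imwrite(f"pics/{n}1.png",p[:,:,::-1])
a=cv2.imread("pics/top1.png")[195:285,320:450];b=cv2.imread("pics/scene1.png")[225:300,150:260]
cv2.imwrite("pics/g1.png",cv2.resize(a,None,fx=5,fy=5));cv2.imwrite("pics/g2.png",cv2.resize(b,None,fx=6,fy=6))
E
```

```text
3.2333 [ 3.70279571e-04 -8.41641877e-05  5.50716063e-04] [ 1.06  0.75 -0.79  1.94  0.77  0.77  1.46] [-1.38879599  0.22354335  0.18082621]
```

View pics/g2.png

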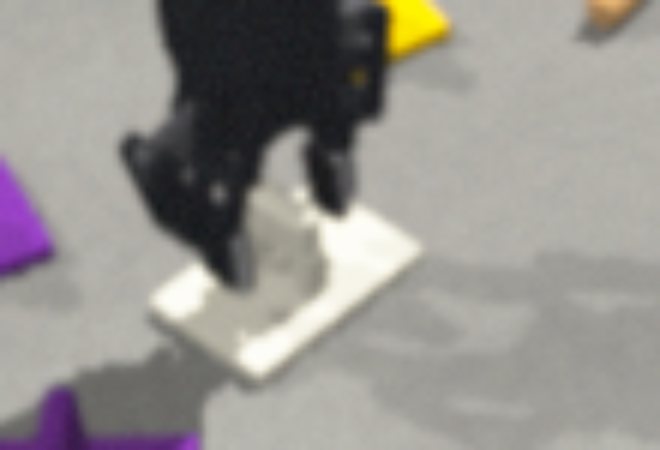

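View pics/g1.png

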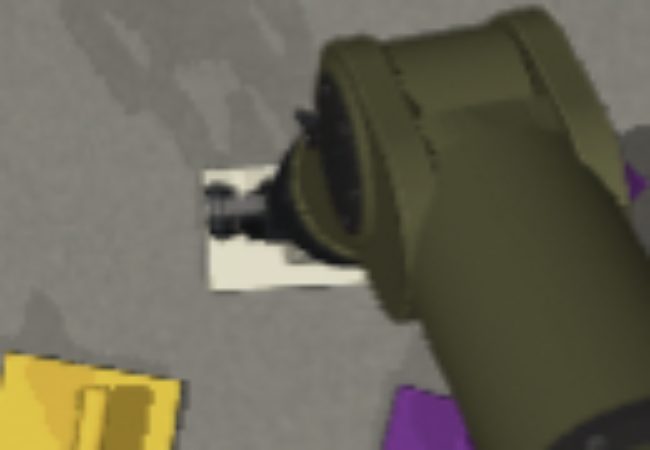

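The fingers straddle the handle at scene crop (285,240), with the plate flat and no contact. Now I'll close and lift.

```bash
python3 - <<'E'
from h import *
f=lambda:np.round(manip.current_wrist_force(),2)
print(f()); manip.gripper_to(0.0,70); print(manip.current_finger_gap(),f(),manip.current_position())
manip.move_straight(tcp(F0,RF,.15),max_speed=.15)
manip.hold(.2);print(manip.current_clock(),manip.current_finger_gap(),f(),np.round(manip.current_moment(),3))
p,d=manip.read_camera("scene");cv2.imwrite("pics/s2.png",cv2.resize(p[150:310,120:300,::-1],None,fx=3.5,fy=3.5))
for l in (.06,.1): print(manip.solve_ik(tcp(bedp(.08),Rbed,l),tool(Rbed,1).as_quat()))
E
```

```text
[-0.   -0.83  0.36]
0.15818161382948767 [-1.17  0.55  5.42] [ 0.44365493 -0.31783989  0.09638885]
5.1083 0.15352079425860693 [-0.59 -0.75 -2.11] [ 0.03  -0.056 -0.   ]
[ 0.15870687  0.40751517 -0.33635092  2.02228305  0.83478881  0.40719999
  0.47143576]
[ 0.24747621  0.34516446 -0.46156423  2.01443657  0.76480696  0.49089774
  0.53445447]
```

View pics/s2.png

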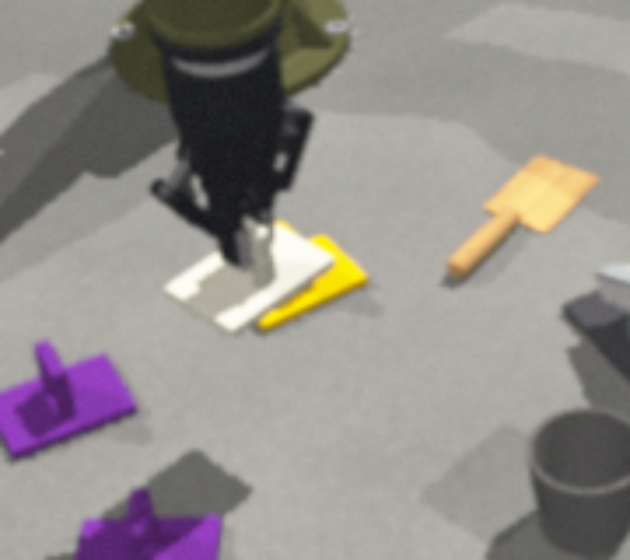

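```bash
python3 - <<'E'
from h import *
q=tool(Rbed,1).as_quat()
try: manip.move_straight(tcp(bedp(.08),Rbed,.09),q,max_speed=.2)
except manip.IKError as e:
    print("IK",e); manip.move_ptp(tcp(bedp(.08),Rbed,.09),q)
manip.move_straight(tcp(bedp(.08),Rbed,.02),max_speed=.1)
manip.hold(.2)
print(manip.current_clock(),Rbed.T@(manip.current_position()-tcp(bedp(.08),Rbed,.02)),np.round(manip.current_joint_pos(),2),manip.current_wrist_force()@Rbed,manip.current_finger_gap())
for n in("scene","top"):
    p,d=manip.read_camera(n); np.savez(n+"3.npz",p=p,d=d)
    y,x,h,w=(190,270,80,110) if n=="scene" else (130,225,90,110)
    cv2.imwrite(f"pics/{n}3.png",cv2.resize(p[y:y+h,x:x+w,::-1],None,fx=6.5,fy=6.5,interpolation=cv2.INTER_CUBIC))
E
```

```text
8.0417 [3.75490653e-04 1.91723065e-05 6.07835161e-04] [ 0.26  0.5  -0.48  2.02  1.11  0.44  0.23] [-0.65498164 -0.08836842 -2.04409514] 0.15235481917639368
```

View pics/scene3.png

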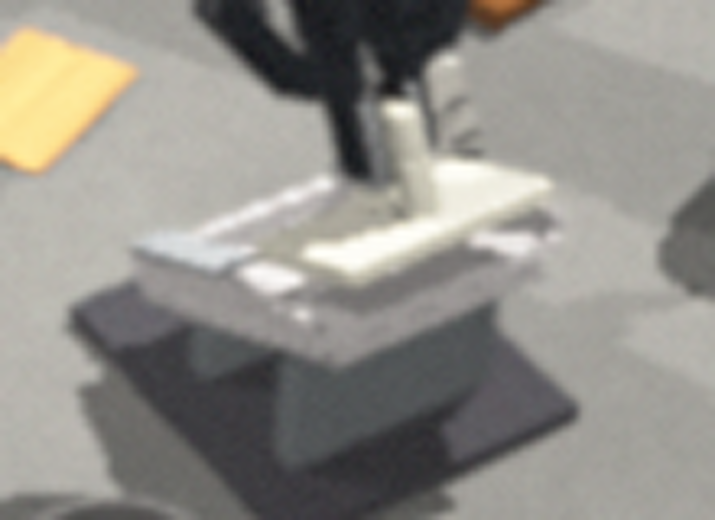

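View pics/top3.png

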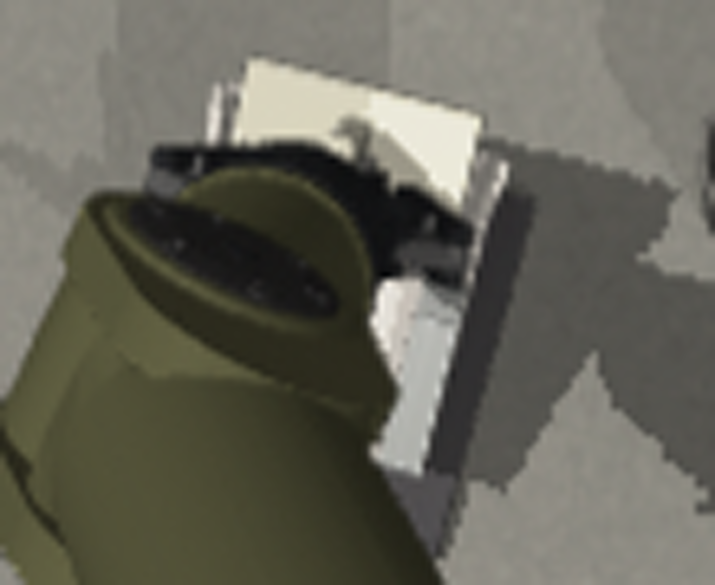

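```bash
python3 - <<'E'
from h import *
b=bedp(.08,0,.0206)
for y in(50,-50):
    for n,o in(("top",(225,130)),("scene",(270,190))):
        print(n,y,((proj(n,[b+Rbed@np.array([35,y,10])/1000])-o+.5)*6.5).round(),"5mm y:",((proj(n,[b+Rbed@np.array([35,y+5,10])/1000])-o+.5)*6.5).round(), "bed end corner wall inner",((proj(n,[bedp(.097,np.sign(y)*.058,.010)])-o+.5)*6.5).round())
E
```

```text
top 50 [[246.  57.]] 5mm y: [[234.  54.]] bed end corner wall inner [[227.  87.]]
scene 50 [[555. 178.]] 5mm y: [[565. 174.]] bed end corner wall inner [[554. 213.]]
top -50 [[481. 118.]] 5mm y: [[469. 115.]] bed end corner wall inner [[495. 156.]]
scene -50 [[351. 267.]] 5mm y: [[361. 262.]] bed end corner wall inner [[320. 316.]]
```

```bash
cat >> h.py <<'E'
def bf(): return np.round(Rbed.T@np.array(manip.current_wrist_force()),2)
def bt(): # piece pos in seat frame (mm) as if grip nominal
    return np.round(1000*(Rbed.T@(np.array(manip.current_position())-tcp(SEAT,Rbed))),2)
def go(x,y,z,v=.05): manip.move_straight(tcp(bedp(x/1000,y/1000,z/1000),Rbed),max_speed=v)
E
python3 - <<'E'
from h import *
go(80,1,8,.05);F=bf();print("base",F,bt())
z=8
while z>-5:
    z-=1;go(80,1,z,.02);f=bf();print(z,bt(),f,np.round(manip.current_moment(),2))
    if f[2]-F[2]>2.5: break
print(manip.current_clock())
E
```

```text
base [-0.79 -0.37 -1.6 ] [79.67  1.04  7.48]
7 [80.03  1.03  7.04] [ 0.    0.34 -2.18] [0.22 0.69 0.03]
6 [80.01  1.    6.02] [-0.46  0.26 -1.09] [ 0.2   0.66 -0.04]
5 [79.97  0.96  4.96] [-1.31 -0.47 -1.98] [0.21 0.67 0.03]
4 [79.96  0.99  3.94] [-1.35  0.8  -1.96] [ 0.2   0.67 -0.01]
3 [80.    1.03  2.97] [-0.56 -0.22 -1.67] [0.15 0.66 0.01]
2 [79.97  0.99  1.94] [-1.41 -0.48 -1.84] [0.19 0.68 0.  ]
1 [80.08  1.13  1.2 ] [-1.28  1.38  1.72] [ 0.04  0.75 -0.09]
10.2833
```

```bash
python3 - <<'E'
from h import *
for y in (1,0):
    for z in (1,.5,0):
        go(80,y,z,.02);print(y,z,bt(),bf(),np.round(manip.current_moment(),2))
for n in("scene","top"):
    p,d=manip.read_camera(n)
    y,x,h,w=(190,270,80,110) if n=="scene" else (130,225,90,110)
    cv2.imwrite(f"pics/{n}4.png",cv2.resize(p[y:y+h,x:x+w,::-1],None,fx=6.5,fy=6.5,interpolation=cv2.INTER_CUBIC))
E
```

```text
1 1 [80.07  1.16  1.17] [-0.65 -1.    4.35] [ 0.09  0.8  -0.1 ]
1 0.5 [80.06  1.23  1.03] [-2.62  0.48  9.28] [-0.02  1.03 -0.15]
1 0 [80.04  1.23  0.95] [-3.46  0.16 13.94] [-0.03  1.29 -0.24]
0 1 [8.013e+01 5.000e-02 1.120e+00] [-1.34  0.12  5.97] [ 0.05  0.87 -0.07]
0 0.5 [80.12  0.13  1.  ] [-1.72 -0.06 11.95] [-0.01  1.03 -0.17]
0 0 [80.08  0.15  0.92] [-3.18 -0.69 15.81] [-0.08  1.29 -0.27]
```

View pics/scene4.png

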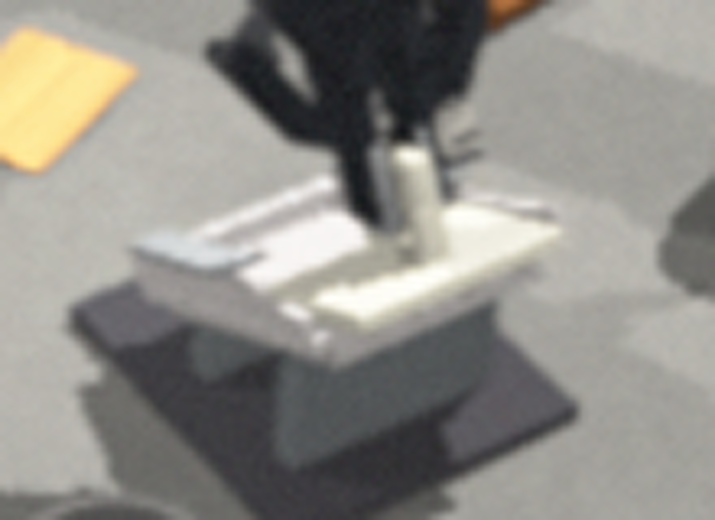

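View pics/top4.png

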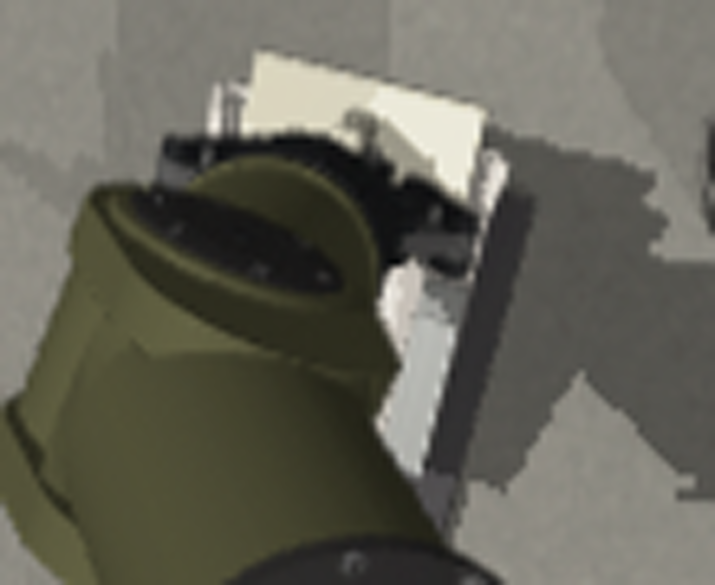

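```bash
python3 - <<'E'
from h import *
go(80,0,1.3,.02)
for y in (1,2,3): go(80,y,1.3,.03);print(y,bt(),bf(),np.round(manip.current_moment(),2))
go(80,1.5,1.3,.03)
for x in range(74,43,-6):
    go(x,1.5,1.3,.04);f=bf();print(x,bt(),f,np.round(manip.current_moment(),2))
    if abs(f[0])>8 or abs(f[1])>8: print("stop");break
print(manip.current_clock())
E
```

```text
1 [80.07  0.14  1.12] [-0.88 -3.12  4.18] [-0.55  0.76 -0.32]
2 [79.99  1.87  1.16] [ 0.45 -2.29  2.54] [-0.48  0.79 -0.34]
3 [79.91  3.45  1.22] [-0.57 -0.33  1.48] [-0.18  0.71 -0.22]
74 [73.48  1.72  1.31] [-2.79  0.32  1.64] [0.35 0.94 0.04]
68 [67.57  1.42  1.24] [-1.27  0.27  1.67] [ 0.26  1.   -0.1 ]
62 [61.65  1.41  1.26] [-1.56 -0.43  1.55] [ 0.17  0.91 -0.08]
56 [55.74  1.46  1.26] [-1.84  1.52  2.01] [ 0.19  0.92 -0.15]
50 [49.78  1.54  1.27] [-2.51  0.36  1.09] [ 0.18  0.92 -0.05]
44 [43.78  1.54  1.27] [-1.91  0.62  0.31] [ 0.21  0.93 -0.12]
14.9333
```

```bash
python3 - <<'E'
from h import *
x=44
while x>-8:
    x-=6 if x>8 else 1.5
    go(x,1.5,1.3,.04);f=bf();print(x,bt(),f,np.round(manip.current_moment(),2))
    if abs(f[0])>8 or abs(f[1])>8: print("stop");break
print(manip.current_clock(),np.round(manip.current_joint_pos(),2))
E
```

```text
38 [37.78  1.53  1.3 ] [-2.35  0.17  0.73] [ 0.24  0.96 -0.02]
32 [31.84  1.52  1.28] [-2.19  0.22  0.22] [ 0.24  0.96 -0.13]
26 [25.88  1.53  1.28] [-2.15  0.43  0.27] [ 0.26  0.93 -0.03]
20 [19.88  1.52  1.27] [-2.85 -0.9   0.58] [ 0.24  0.98 -0.11]
14 [13.89  1.49  1.29] [-1.57 -0.72 -0.1 ] [ 0.26  0.94 -0.05]
8 [7.88 1.53 1.3 ] [-2.44  0.31  1.71] [ 0.22  0.9  -0.09]
6.5 [6.71 1.5  1.28] [-0.8  -1.11 -0.38] [ 0.08  0.66 -0.01]
5.0 [4.98 1.49 1.28] [-1.09 -0.29 -0.41] [ 0.11  0.61 -0.03]
3.5 [3.32 1.48 1.3 ] [-1.34  0.11  0.58] [ 0.08  0.68 -0.05]
2.0 [1.77 1.48 1.3 ] [-1.1   0.21 -1.15] [ 0.17  0.68 -0.07]
0.5 [0.34 1.51 1.29] [-0.45  0.86 -0.7 ] [ 0.16  0.68 -0.04]
-1.0 [-0.1   1.4   1.38] [ 2.86 -0.16 -0.14] [-0.06 -0.19 -0.21]
-2.5 [-0.48  1.33  1.51] [ 5.73 -0.25  0.5 ] [-0.18 -0.96 -0.36]
-4.0 [-0.82  1.3   1.62] [ 8.88 -0.76 -0.9 ] [-0.36 -1.49 -0.3 ]
stop
18.7333 [ 0.11  0.51 -0.34  2.23  1.65  0.34 -0.41]
```

```bash
python3 - <<'E'
from h import *
go(-.8,1.4,1.3,.03)
p,d=manip.read_camera("scene");cv2.imwrite("pics/s5.png",cv2.resize(p[190:270,270:380,::-1],None,fx=6.5,fy=6.5,interpolation=cv2.INTER_CUBIC))
print(bt(),bf())
for z in (2.3,3.0,3.5,4,4.5,5,5.5,6,7):
    go(-.8,1.4,z,.02);print(z,bt(),bf(),manip.current_finger_gap())
print(manip.current_clock())
p,d=manip.read_camera("scene");cv2.imwrite("pics/s6.png",cv2.resize(p[190:270,270:380,::-1],None,fx=6.5,fy=6.5,interpolation=cv2.INTER_CUBIC))
E
```

```text
[-0.15  1.42  1.42] [4.63 0.51 1.03]
2.3 [-0.21  1.35  2.26] [ 5.07  0.47 -1.91] 0.15344519819272515
3.0 [-0.23  1.34  2.9 ] [ 4.65 -0.31 -3.39] 0.15456544089734842
3.5 [-0.24  1.31  3.36] [ 4.59  1.02 -3.5 ] 0.15089308444425067
4 [-0.2   1.36  3.81] [ 5.23 -0.61 -4.96] 0.14949952701594196
4.5 [-0.27  1.34  4.14] [ 5.92 -0.15 -8.39] 0.15465972167420391
5 [-0.23  1.32  4.61] [ 5.7   0.54 -7.83] 0.15427675140430022
5.5 [-0.21  1.33  5.11] [ 5.57  0.4  -8.23] 0.15349839998957507
6 [-0.25  1.36  5.59] [ 5.17  0.8  -9.41] 0.14945473664885703
7 [-0.21  1.35  6.61] [ 5.47  0.81 -7.93] 0.15637731435381366
21.2917
```

View pics/s5.png

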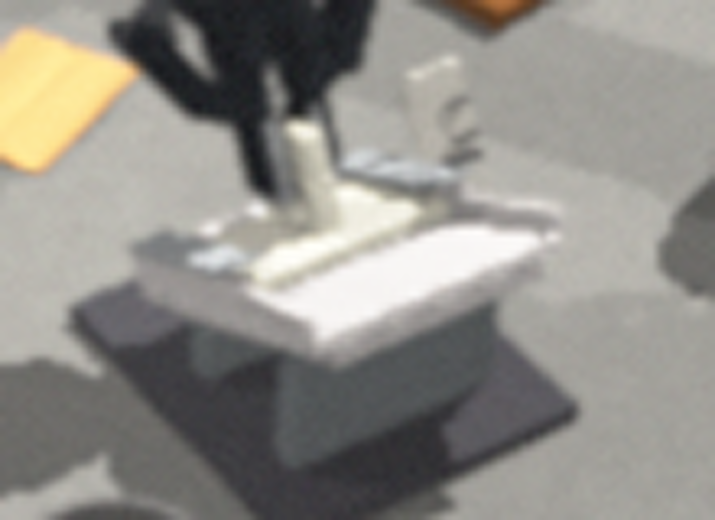

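View pics/s6.png

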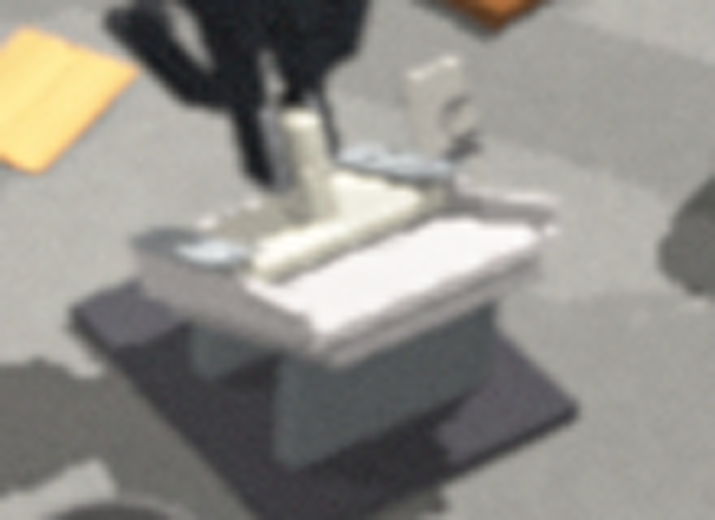

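```bash
python3 - <<'E'
from h import *
go(-.6,1.4,14,.015);print(bt(),bf())
go(-.6,1.4,19,.01);print(bt(),bf())
go(-.6,1.4,20.4,.01);print(bt(),bf())
F=[]
for _ in range(8): manip.hold(.05);F.append(bf())
print(bt(),np.mean(F,0),manip.current_clock(),manip.current_finger_gap())
for n,(y,x,h,w) in(("scene",(190,270,80,110)),):
    p,d=manip.read_camera(n);cv2.imwrite(f"pics/{n}7.png",cv2.resize(p[y:y+h,x:x+w,::-1],None,fx=6.5,fy=6.5,interpolation=cv2.INTER_CUBIC))
E
```

```text
[-0.17  1.38 13.43] [  6.16   1.37 -10.69]
[-0.14  1.41 18.29] [  5.95   1.54 -12.91]
[-0.12  1.39 19.68] [  6.9    1.71 -14.2 ]
[-0.14  1.39 19.62] [  6.12125   1.415   -13.85125] 23.3 0.1562783925488172
```

View pics/scene7.png

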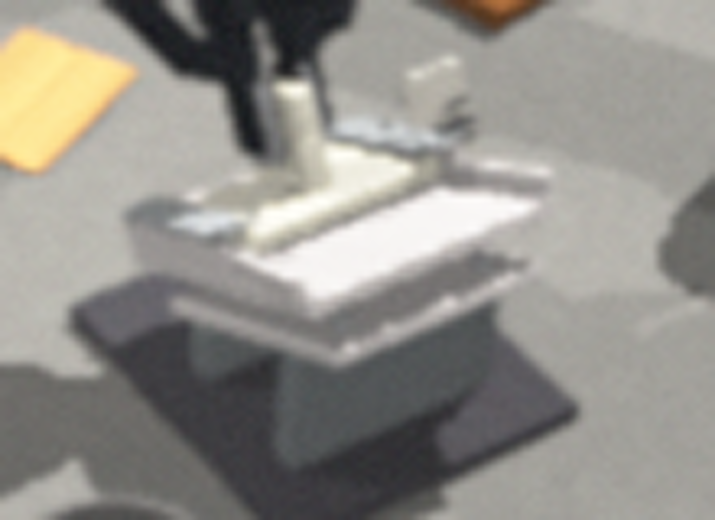

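```bash
python3 - <<'E'
from h import *
go(-.6,1.4,20.7,.01)
F=[]
for _ in range(26): manip.hold(.1);F.append(bf())
print(bt(),np.mean(F,0),np.std(F,0),manip.current_clock())
p,d=manip.read_camera("scene");q=np.load("scene0.npz")["p"]
cv2.imwrite("pics/z8.png",np.hstack([cv2.resize(i[192:227,325:350,::-1],None,fx=14,fy=14,interpolation=cv2.INTER_CUBIC) for i in(q,p)]))
E
```

```text
[-0.12  1.4  19.91] [  6.11153846   1.41807692 -13.92076923] [0.51993115 0.59714075 0.48155136] 26.2
```

View pics/z8.png

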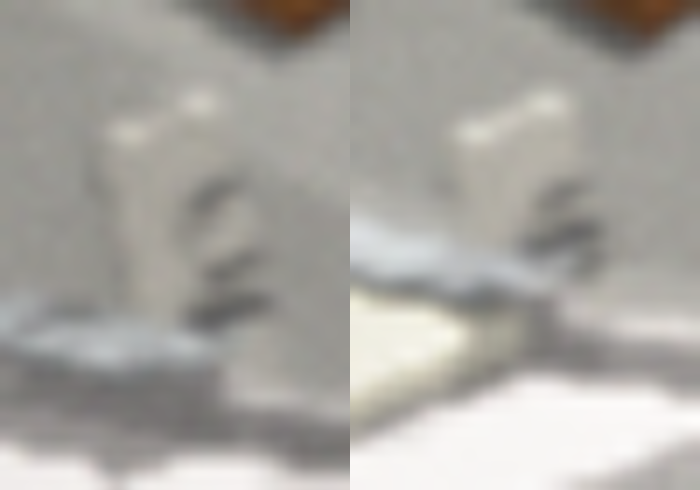

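```bash
python3 - <<'E'
from h import *
for z in(0,11,16,21,30,52): print(z,((proj("scene",[bedp(0,.07,z/1000),bedp(0,.09,z/1000)])-[325,192]+.5)*14).round().tolist())
E
```

```text
0 [[190.0, 391.0], [269.0, 357.0]]
11 [[178.0, 340.0], [257.0, 306.0]]
16 [[172.0, 316.0], [252.0, 282.0]]
21 [[167.0, 293.0], [247.0, 259.0]]
30 [[157.0, 250.0], [237.0, 217.0]]
52 [[133.0, 146.0], [214.0, 113.0]]
```

Pointer at crop right (560,235) lies between the marks at (565,192) and (580,265). Its shift from rest (73 px) equals about 15.6 mm, which agrees with the force (about 12 N plus weight) and the TCP travel (15.9 mm). It was held for over 2.6 s, so I'll ease back now.

```bash
python3 - <<'E'
from h import *
go(-.6,1.4,8,.012);print(bt(),bf())
go(-.6,1.4,3,.006);print(bt(),bf())
go(-.3,1.4,1.4,.008);manip.hold(.3);print(bt(),bf(),manip.current_clock())
p,d=manip.read_camera("scene");cv2.imwrite("pics/s9.png",cv2.resize(p[190:270,270:380,::-1],None,fx=6.5,fy=6.5,interpolation=cv2.INTER_CUBIC))
x=0
while x<88:
    x+=8 ;go(min(x,88),1.4,1.4,.06);f=bf();print(x,bt(),f)
    if abs(f[0]+.8)>10 or abs(f[1])>8 or abs(f[2])>10: print("stop");break
print(manip.current_clock())
E
```

```text
[-0.11  1.31  7.48] [ 5.3   1.02 -8.93]
[-0.17  1.28  3.13] [ 6.65 -0.9   1.2 ]
[-0.09  1.47  1.43] [ 6.29 -0.45  1.11] 29.0917
8 [5.94 1.78 1.28] [-2.46  0.47  3.32]
16 [14.93  1.71  1.27] [-2.26  0.21  2.35]
24 [23.95  1.38  1.29] [-0.02  0.92 -0.26]
32 [32.19  1.13  1.29] [-0.28 -0.72 -0.45]
40 [40.08  1.18  1.3 ] [-0.28 -0.16 -1.61]
48 [48.01  1.29  1.34] [-0.92  0.65 -0.43]
56 [55.96  1.28  1.36] [-1.23 -0.22 -1.02]
64 [63.97  1.31  1.34] [-0.34 -0.29 -2.22]
72 [72.    1.3   1.34] [-0.31 -0.09 -1.24]
80 [79.98  1.34  1.34] [-0.75  0.53 -0.7 ]
88 [87.99  1.38  1.36] [-0.45  0.18 -1.45]
32.2667
```

View pics/s9.png

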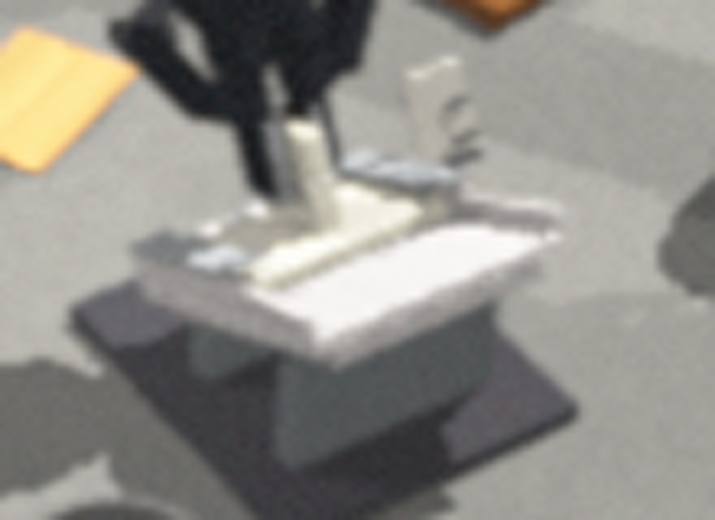

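```bash
sed -i 's/^BOARD=.*/BOARD=np.array([.436,.307,.014]);RB=R.from_euler("z",np.radians(-3.4)).as_matrix()/' h.py; python3 - <<'E'
from h import *
go(88,1.4,90,.1)
q=tool(RB,1).as_quat()
print("jar?",onz("top",[[189,146]],.09),"tub",onz("top",[[347,148]],.075))
try: manip.move_straight(tcp(BOARD,RB,.12),q,max_speed=.15)
except manip.IKError as e: print("IK",e); manip.move_ptp(tcp(BOARD,RB,.12),q)
manip.move_straight(tcp(BOARD,RB,.012),max_speed=.08)
manip.hold(.2);print(manip.current_clock(),manip.current_wrist_force(),manip.current_finger_gap(),manip.current_position()-tcp(BOARD,RB,.012))
for n,(y,x,h,w) in(("scene",(130,280,85,120)),("top",(190,110,100,120))):
    p,d=manip.read_camera(n);cv2.imwrite(f"pics/{n}10.png",cv2.resize(p[y:y+h,x:x+w,::-1],None,fx=6,fy=6,interpolation=cv2.INTER_CUBIC))
E
```

```text
jar? [[0.69094498 0.21564115 0.09      ]] tub [[ 0.69271685 -0.22387211  0.075     ]]
37.55 [-0.47596587 -0.5549455  -2.22284832] 0.15383522275940298 [1.20013644e-04 2.68350110e-05 2.85908839e-04]
```

View pics/scene10.png

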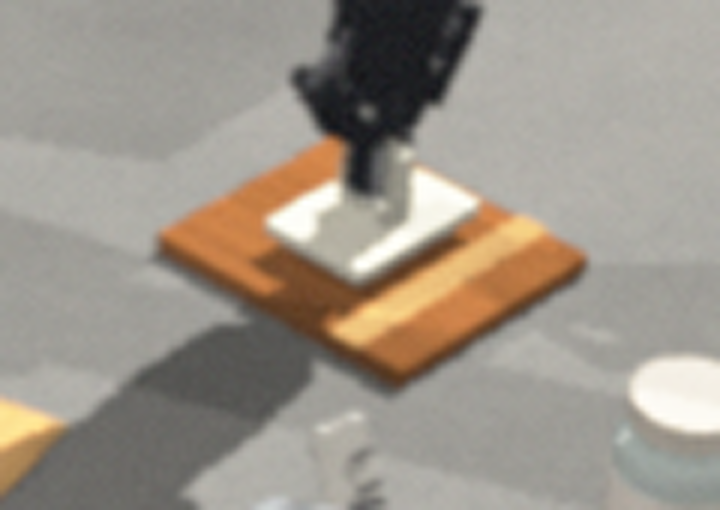

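View pics/top10.png

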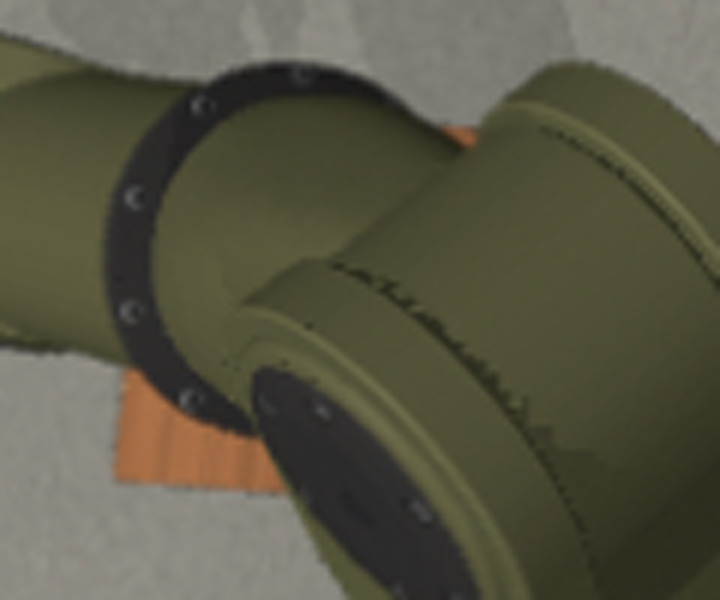

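Piece level and centred over the board (scene crop: plate (265–480,165–283), board (155–590,140–385)). I'll lower it with force detection, release and retreat.

```bash
python3 - <<'E'
from h import *
f=lambda:np.mean([ (manip.hold(.05),np.array(manip.current_wrist_force()))[1] for _ in range(3)],0)
B=f();z=.012
manip.move_straight(tcp(BOARD,RB,.005),max_speed=.03);z=.005
while z>-.006:
    z-=.001;manip.move_straight(tcp(BOARD,RB,z),max_speed=.015);g=f()-B
    print(round(z,4),np.round(g,2))
    if g[2]>4: break
manip.gripper_to(0.45);print(manip.current_finger_gap(),np.round(f()-B,2))
manip.move_straight(tcp(BOARD,RB,z+.12),max_speed=.1)
manip.move_straight(np.array([.36,.05,.36]),max_speed=.25)
print(manip.current_clock())
for n,(y,x,h,w) in(("scene",(130,280,85,120)),("top",(190,110,100,120))):
    p,d=manip.read_camera(n);np.savez(n+"11.npz",p=p,d=d);cv2.imwrite(f"pics/{n}11f.png",p[:,:,::-1]);cv2.imwrite(f"pics/{n}11.png",cv2.resize(p[y:y+h,x:x+w,::-1],None,fx=6,fy=6,interpolation=cv2.INTER_CUBIC))
E
```

```text
0.004 [-0.44  0.27  0.01]
0.003 [0.19 0.   0.04]
0.002 [ 0.39  0.4  -0.22]
0.001 [ 0.39 -0.72  0.27]
0.0 [-0.88 -1.19  7.46]
0.447456756110107 [0.95 0.23 1.53]
43.3917
```

View pics/scene11f.png

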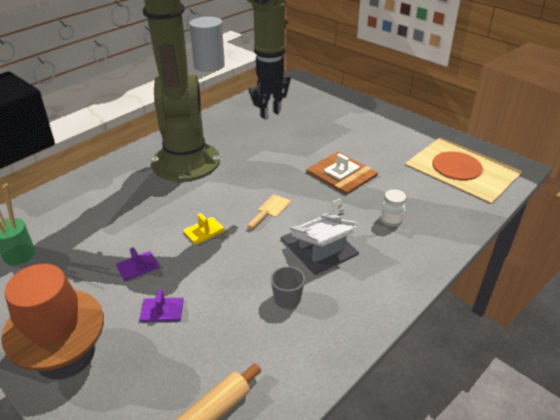

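View pics/top11.png

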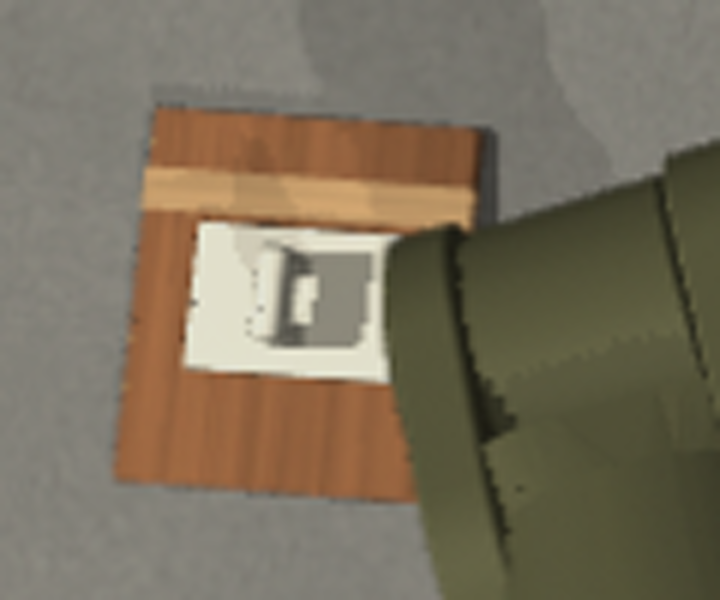

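The piece lies flat and centred on the board (plate middle about (298,302) against board middle (300,300) in the crop). Jar (394,208), tub (288,288), spatula (270,211) and look-alikes are where they were, and the bed is at rest. I'm handing it in.

```bash
python3 -c "
from rig import manip
manip.job_done();print(manip.current_clock())"
```

```text
the job is handed in; nothing more can be done
the job is handed in; nothing more can be done
```

The handle held at about 12 N, and the drawer front now lies flat in the middle of the board. I handed the job in just after 43.4 s on the robot's clock, inside the 67 s limit.

- **Seating:** I slid the white front by its handle under the lips until it met the stop, within about 0.5 mm of the seat position I had measured.
- **Pull:** I pulled it out to about 15.9 mm of bed travel (15.6 mm by the pointer's shift in the picture) and kept it there for over 2.6 s. The measured pull was about 13.9 N including the piece's weight, so about 12 N on the spring.
- **Return:** I eased it back slowly, and the picture showed the bed at rest before I slid the piece out.
- **Last checks:** The plate's middle was within about 2 enlarged-crop pixels of the board's middle, roughly 1 mm. The arm was clear of everything, and the jar, tub, spatula and look-alikes looked unmoved.
- **Disagreement:** In the blurry scale crop the two marks looked about 15 mm apart instead of 10 mm. By that reading the pointer stood about 1.7 mm below their middle, still clearly between them. I relied on the force and travel readings, which agreed with each other.

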